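# Snap a pill tub's lid home in the bench lid press

## Robot

A 7-joint arm with a two-finger parallel gripper is mounted at the origin on the work surface. World frame = base frame: x ahead of the robot, y to its left, z up, the work surface at z = 0. Lengths are in m, angles in rad, forces in N, time in s.
With the tool pointing down it reaches from about 0.4 to 0.85 m from the base axis. Payload 10.4 kg.
Tool frame: the origin (TCP) lies at the very end of the fingers, on their centre line; the grasp point (between the pads) lies 19 mm behind it (manip.grip_point_offset is the distance from the TCP to the grasp point, in m); z points along the fingers, y is the line along which they close (so a half turn about z gives the same grasp; the last joint's range is limited). The gripper opens to 85 mm and grips with 20 to 120 N. Pads are 22 mm wide; open, the fingers measure 114 mm over their backs; the gripper's body (76 mm by 85 mm) begins 54 mm behind the grasp point. The pads swing forward as they close: fully open they stand 13 mm farther back than shut.
Start: joints at [-1.162, 0.332, -0.065, 1.46, 0.022, 1.35, -0.088], TCP at [0.262, 0.568, 0.231] pointing down, gripper open.
Joint ranges: [-2.6, 2.6], [-0.5, 2.12], [-1.47, 1.34], [0.16, 2.42], [-1.27, 4.41], [0.06, 2.06], [-2.6, 2.6]. Speed limits (rad/s): [2.22, 2.22, 2.79, 2.79, 3.14, 3.14, 3.14].

## Interface

Orientations are given as a unit quaternion [x, y, z, w].
In Python, from workcell import manip gives the robot as it stands. The module is installed in compiled form; this text tells all that it offers.
- The arm moves only by the tool step_arm, never from a script. Its argument "moves" is a list of rows, each a list of 7 numbers: the closure, from 0 (fully open) to 1 (shut), then the shift along the world's x, y, z in mm, then the turn, a rotation vector about the world's x, y, z in rad. In form: [[grip, tx, ty, tz, ax, ay, az], ...]. A call has 1 to 10 rows; each row is the pose to reach, as a shift and turn from the pose commanded when the call began; what a row does not reach only later rows make up. A row lasts 1/10 s, in which the tool goes at most 50 mm and 8.59 degrees, less where a joint would pass 70% of its speed; a pose out of reach is approached as far as the arm can. A call with a gripper value outside its range is refused whole. The fingers move at their own pace and stop on an object; "grip_force" is the grip in N (left out, the last holds). Time passes only in rows, so rows that repeat a pose let the fingers close. It gives the time, the measured TCP pose, the force, the opening and the grip force at its end, in the units of the state.
- manip.get_obs(): the state, without advancing time (a new reading comes with each control period).
- manip.camera(name): name is "scene" or "side" or "wrist"; returns a dict with "image" (384x512x3 uint8, blue, green, red), "K" (3x3 intrinsics, pixels), "dist_coeffs" ([k1, k2, p1, p2, k3] as OpenCV has them; the pictures are not rectified), "rvec" (rotation vector, rad) and "tvec" (3), from world to camera coordinates, as OpenCV has them; the wrist camera has in their place "mount" (4x4, takes a point from camera to tool coordinates, whose origin is the TCP and whose axes are the flange's). Camera axes: x right, y down, z forward; pixel columns grow to the right and rows downward; lengths in m; the calibration is good to about 2 mm. A picture is of the moment at which its call begins: read the wrist's pose just before it. There is no depth.
- manip.hand_in(): hands the job in; it is judged then, once.
The state is a dict: "clock": time; "joint_pos": joint angles; "joint_velocities": joint speeds; "tau": joint torques, N m; "position": TCP position; "ee_rot": TCP orientation; "ft_force": force on the tool from outside, world axes, zero at the start; "torque": the same for the moment, N m; "grip_width": opening from 0.0 (shut) to 1.0 (fully open); "grasp_force": force on a finger pad.
Only numpy, scipy, OpenCV 4.12 (cv2) and the standard library are available. Lean on these libraries where they do the work, as an engineer would, in place of code of your own. Each camera call takes 0.05 s, during which the arm holds its last target. There are 200 camera calls.

## Task

Close the pill tub whose lid is still standing proud: stand it on the lid press, pushed back against the V stop, and let go of it. Without forcing the clamp (grip and push on it together under 75 N), swing its handle back and down until it goes over centre, the pad has pressed the lid fully home, and the clamp stays locked when you let go. Then swing the handle up again until the clamp stands fully open, leaving the closed tub against the V stop and the other things on the counter undisturbed.

Things in the scene. Friction and masses are not known exactly. Their poses are not given: they have to be found in the camera images.
- press: Fixed bench lid press: base plate 250 x 110 x 12 mm (x -105 to 145 mm), riser block, steel horizontal-handle toggle clamp. Origin on the counter below the arm's pivot pin (pin at z = 85 mm); z up, +x forward to the tub's place, y along the pins. White V stop, 24 mm high, behind the tub's place. Open, arm and pad stand within x -30 to 45 mm, up to z = 200 mm; the handle stands behind (-x).
- nest (a point): Point on the base plate's top (z = 12 mm) under the closed pad, at press x = 90 mm: the centre of the tub's underside lies here when the tub touches both V faces (45 degrees either side of -x). The tub goes in sliding to -x of the press; its +-y sides stay free for fingers. Axes as the press.
- grip (a point): On the axis of the handle's black sleeve (100 long, 20 wide along press y, 18 mm thick), 32 mm from its free end; own -x points to that end. Path in the press frame (x, z mm): open (-101, 239), (-123, 231), (-151, 203), (-154, 181), pad meets a proud lid (-154, 157), dead centre (-150, 105), locked (-148, 87). Handle: open, 18 deg back from upright; locked, 7 deg below level.
- handle (a joint): Angle between handle and arm, rad: 0 fully open (stop), 2.66 dead centre, 2.75 locked on its stop. Stiff pivots: it stays where left; 3 to 5 N at the grip moves it. Pressing a proud lid home takes up to 17 N at the grip, from 2.16 rad on; over centre it then stays locked by itself. Unlocking takes about 13 N upward at the grip.
- clamp_arm (a joint): Angle of the arm, rad: 0 standing open, about 1.35 closed on a tub. The linkage ties it to the handle: as the handle goes back and down, the arm comes over and down on to the tub.
- pad: Rubber-faced round pad, 40 mm across, 8 mm thick, on the spindle at the arm's end, over the nest when closed. The rubber gives about 4 mm when locked on a closed tub (about 45 N). Origin at the centre of its face.
- tub: White pill tub, 62 mm across, its white snap lid (68 mm across) started on the rim but standing 7 mm proud: 71 mm high over all, 64 mm when closed. Plain body 0 to 49 mm above the underside, then neck; the proud lid's skirt spans 57 to 71 mm. 90 to 230 g. Origin at the centre of its underside, z up. The lid does not come off.
- lid_top (a point): Centre of the top of that tub's lid.
- tub_lid (a joint): How far that lid is pressed down, m: 0 proud, 0.007 fully home. It takes 36 N and stays where it is pushed.
- tub_closed: Bystander: a like tub with its lid already home, 64 mm high, lid 68 mm across. Origin at the centre of its underside.
- jar: Bystander: clear jar with a green lid, 88 mm across, 106 mm high, origin at the centre of its underside.
- tray: Bystander: steel tablet counting tray 150 x 200 x 18 mm with a spatula in it, origin at the centre of its underside.
- scanner: Bystander: handheld scanner on its stand, foot 100 mm across, 165 mm high, origin at the centre of its underside.
Things that resemble listed ones, but are neither listed nor needed, are in the scene too. What is shaped like the tub but pink is not meant.

How it is judged:
On the way, in this order (a step that is already met when the one before it is completed fails the run):
1. the tub stands released in the press, against the V stop, its lid still proud (horizontal distance between tub and nest below 0.005 m and z of tub in the frame of nest below 0.003 m and angle between tub's own z axis and vertical below 0.05 rad and value of joint tub_lid below 0.004 m and contact force between the fingers and tub below 0.1 N), for 0.2 s.
2. the clamp, let go, stays locked over centre with its pad bearing on the lid, and the lid is home (value of joint handle above 2.69 rad and value of joint tub_lid above 0.006 m and contact force between pad and tub above 10 N and horizontal distance between tub and nest below 0.006 m and contact force between the fingers and press below 0.1 N), for 0.2 s.
At the end, for the whole second after the job is handed in: Clamp open (handle joint under 0.2 rad), lid pressed down at least 6 of 7 mm, tub upright and at rest on the base plate within 8 mm of its place against the V stop, robot clear (value of joint handle below 0.2 rad and value of joint tub_lid above 0.006 m and horizontal distance between tub and nest below 0.008 m and z of tub in the frame of nest below 0.003 m and angle between tub's own z axis and vertical below 0.05 rad and linear speed of tub below 0.02 m/s and velocity of joint handle between -0.1 and 0.1 rad/s); the robot touches nothing.
It fails at once if the clamp or press was gripped and pushed by the fingers with over 75 N in all (contact force between the fingers and press above 75 N).
It fails at once if the closed tub, the jar, the counting tray or the scanner was moved by more than 20 mm (distance of any of tub_closed, jar, tray, scanner from where it was at the start of the episode above 0.02 m).
It fails at once if the tub was tipped by more than 30 degrees (angle between tub's own z axis and vertical above 0.52 rad).
It also fails if it takes over 72 s, if anything falls off the work surface, if the arm or the gripper's body presses on something with over 40 N, if the wrist force passes 120 N, or if a joint passes its speed limit or range.

## Working session

There is one attempt and no reset: what is moved stays moved. The work goes in short steps, Python scripts to look and compute and a tool call to move; the robot and the scene stay as the last step left them, time stands still between calls to the robot, and variables do not carry over. Pictures are saved under pics/ and viewed, at most 11 in all, crops included, and the job is handed in when it is done.

Besides the shell and the picture viewer there is one more tool, called as name(argument=value, ...) on one line, values as JSON. step_arm: Moves the arm, as the interface text tells. Its arguments: {"type":"object","properties":{"moves":{"type":"array","items":{"type":"array","items":{"type":"number"}}},"grip_force":{"type":"number"}},"required":["moves"]}

```bash
mkdir -p pics
cat > h.py <<'E'
import numpy as np,cv2
from workcell import manip
from scipy.spatial.transform import Rotation as R
E
python3 - <<'E'
from h import *
o=manip.get_obs();print({k:np.round(v,3) for k,v in o.items()})
import pickle
d={}
for n in("scene","side","wrist"):
    c=manip.camera(n);d[n]=c;cv2.imwrite(f"pics/{n}0.png",c["image"])
    print(n,c["K"].tolist() if hasattr(c["K"],"tolist") else c["K"],c["dist_coeffs"],c.get("rvec"),c.get("tvec"),c.get("mount"))
pickle.dump((o,d),open("c0.pkl","wb"))
s=[cv2.resize(d[n]["image"],(800,600)) for n in("scene","side")]
cv2.imwrite("pics/s1.png",s[0]);cv2.imwrite("pics/s2.png",s[1])
E
```

```text
{'clock': np.float64(0.0), 'joint_pos': array([-1.162,  0.333, -0.065,  1.461,  0.022,  1.35 , -0.088]), 'joint_velocities': array([-0.001, -0.002,  0.001,  0.001, -0.001,  0.001,  0.001]), 'tau': array([-0.0000e+00, -6.2545e+01,  4.9000e-02, -3.9160e+01,  1.6000e-02,
        1.0000e-02,  0.0000e+00]), 'position': array([0.261, 0.567, 0.231]), 'ee_rot': array([ 0.214,  0.977, -0.001, -0.   ]), 'ft_force': array([-0.049,  0.156,  0.108]), 'torque': array([-0.033,  0.012, -0.   ]), 'grasp_force': np.float64(0.0), 'grip_width': np.float64(0.997)}
scene [[409.0346035886396, 0.0, 251.66130718945652], [0.0, 409.0346035886396, 186.82604639683078], [0.0, 0.0, 1.0]] [-0.10513134  0.          0.          0.          0.        ] [ 2.01834277  1.5704738  -0.56348364] [-0.15199548 -0.34102776  1.78273067] None
side [[466.7661266043383, 0.0, 256.9933341798916], [0.0, 466.7661266043383, 191.64961117471665], [0.0, 0.0, 1.0]] [-0.14713859  0.          0.          0.          0.        ] [ 2.38121549 -0.5088747   0.20835218] [-0.54478126  0.30568688  1.24884526] None
wrist [[318.80565089509224, 0.0, 252.7141280626639], [0.0, 318.80565089509224, 189.7393813737482], [0.0, 0.0, 1.0]] [-0.02097551  0.          0.          0.          0.        ] None None [[ 3.26681930e-04 -9.47429516e-01 -3.19964382e-01  8.24651806e-02]
 [ 9.99999835e-01  4.61004973e-04 -3.44062804e-04 -5.71844026e-04]
 [ 4.73480427e-04 -3.19964216e-01  9.47429510e-01 -1.43265277e-01]
 [ 0.00000000e+00  0.00000000e+00  0.00000000e+00  1.00000000e+00]]
```

View pics/s1.png

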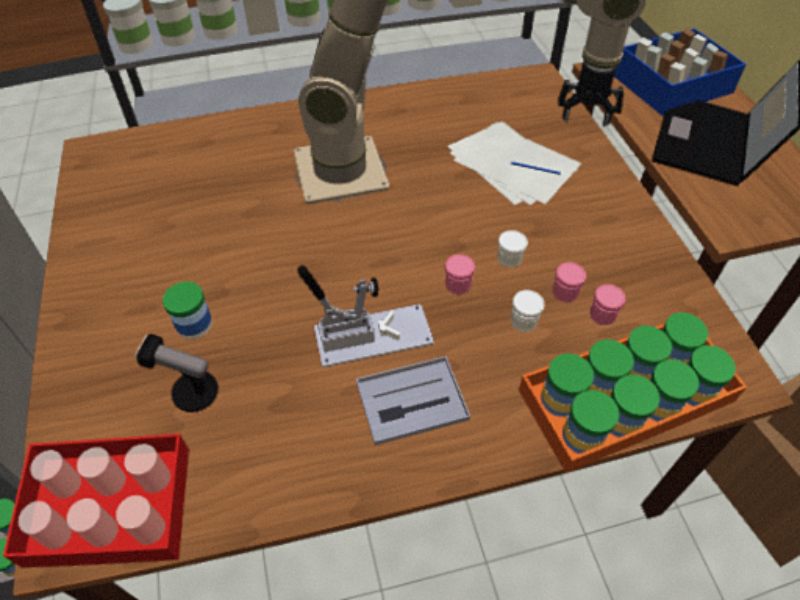

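View pics/s2.png

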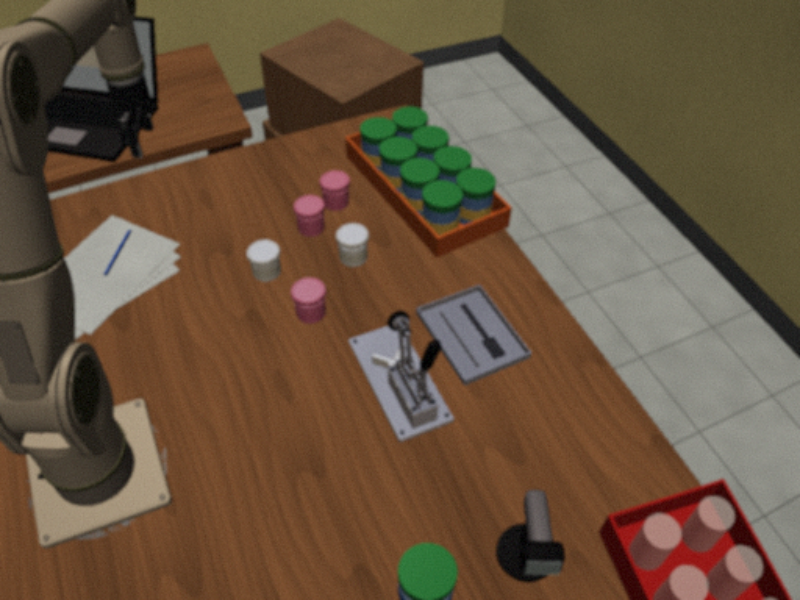

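The scene view shows the press (base plate corners about (320,362)–(432,345), +x toward image right) and two white tubs at (512,248) and (527,308). In the side view they are at (264,260) and (352,244). Next I'll enlarge both views.

Run:
```python
from h import *
import pickle
o,d=pickle.load(open("c0.pkl","rb"))
def crop(n,x,y,w,h,s):
    return cv2.resize(d[n]["image"][y:y+h,x:x+w],None,fx=s,fy=s,interpolation=cv2.INTER_CUBIC)
# left: press views, right: tubs
a=crop("scene",185,165,100,75,4); b=crop("side",215,190,100,75,4)
c=crop("scene",300,140,66,75,6)[:300*0+450]; 
can=np.zeros((600,800,3),np.uint8)
can[:300,:400]=a;can[300:,:400]=b
can[:300,400:]=crop("scene",290,140,80,60,5)[:300,:400]; can[:300,400:]=crop("scene",310,145,66,50,6)[:300,:396].repeat(1,1) if False else can[:300,400:]
can[:300,400:]=crop("scene",290,145,100,75,4)
can[300:,400:]=crop("side",150,130,100,75,4)
cv2.imwrite("pics/crop1.png",can)
```

```text
(no output)
```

View pics/crop1.png

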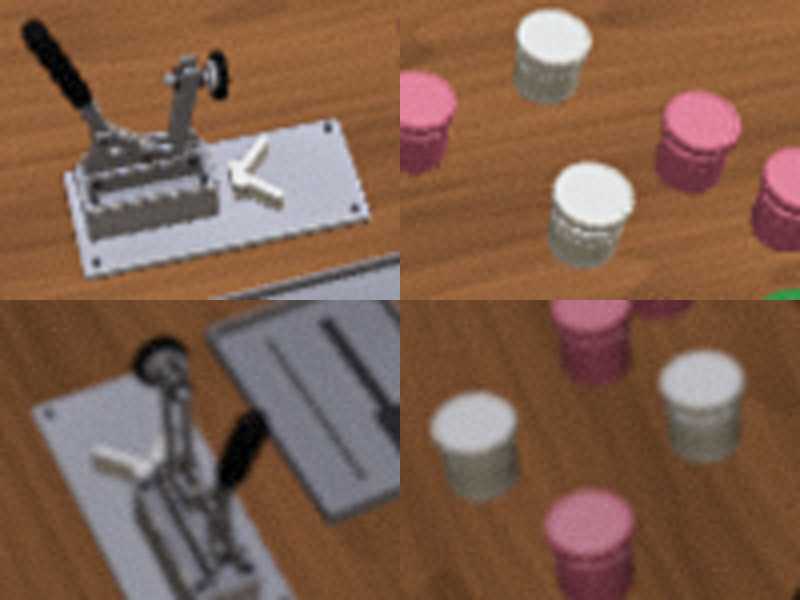

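Composite crop: the tub at scene crop (593,193) / side crop (702,380) shows a clear neck gap, so it is the proud one. The tub at (553,37)/(475,422) is the closed one. The press plate corners in the scene crop are (334,121), (370,217), (83,277) and (66,170); the handle's black sleeve tip is at (33,30).

```bash
cat >> h.py <<'E'
import pickle
def ray(cam,uv,pose=None):
    p=cv2.undistortPoints(np.array([[uv]],float),cam["K"],cam["dist_coeffs"])[0,0]
    v=np.array([p[0],p[1],1.])
    if pose is None:
        M=R.from_rotvec(np.ravel(cam["rvec"])).as_matrix();o=-M.T@np.ravel(cam["tvec"]);return o,M.T@v
    Rt=R.from_quat(pose[1]).as_matrix();m=np.array(cam["mount"])
    return pose[0]+Rt@m[:3,3],Rt@m[:3,:3]@v
def tri(rs):
    A=0;b=0
    for o,v in rs:
        v=v/np.linalg.norm(v);P=np.eye(3)-np.outer(v,v);A=A+P;b=b+P@o
    x=np.linalg.solve(A,b);return x,[np.linalg.norm((np.eye(3)-np.outer(v,v)/(v@v))@(x-o))for o,v in rs]
def atz(r,z): o,v=r;return o+v*(z-o[2])/v[2]
def proj(cam,P): return cv2.projectPoints(np.array(P,float).reshape(-1,1,3),cam["rvec"],cam["tvec"],cam["K"],cam["dist_coeffs"])[0][:,0]
E
python3 - <<'E'
from h import *
from scipy.optimize import least_squares
o,d=pickle.load(open("c0.pkl","rb"))
S,D=d["scene"],d["side"]
n=lambda p,off,c0=(0,0),s=4:(off[0]+(p[0]-c0[0]+.5)/s-.5,off[1]+(p[1]-c0[1]+.5)/s-.5)
for nm,a,b in(("A",(553,37),(475,422)),("B",(593,193),(702,380))):
    x,e=tri([ray(S,n(a,(290,145),(400,0))),ray(D,n(b,(150,130),(400,300)))]);print(nm,x,e)
sc=[n(p,(185,165)) for p in((334,121),(370,217-6),(83,277-6),(66,170))]
W=[atz(ray(S,p),.012) for p in sc];print(np.round(W,4))
sd={0:None}
sd0=n((33,408),(215,190),(0,300)); print("side far-left corner",atz(ray(D,sd0),.012))
w=np.array(W)[:,:2]
for i in range(4):print(np.linalg.norm(w[i]-w[(i+1)%4]))
# model corners: which side is +y unknown: try
def f(p,L): c,s=np.cos(p[2]),np.sin(p[2]);M=np.array([[c,-s],[s,c]]);return (L@M.T+p[:2]-w).ravel()
L=np.array([[145,-55],[145,55],[-105,55],[-105,-55]])/1e3
for s in(1,-1):
    r=least_squares(f,[.5,0,1.5],args=(L*[1,s],));print(s,r.x,r.cost,r.fun.round(4))
    c,sn=np.cos(r.x[2]),np.sin(r.x[2]);T=lambda P:np.array([r.x[0]+c*P[0]-sn*P[1],r.x[1]+sn*P[0]+c*P[1],P[2]])
    tip=T((-.111,0,.269));print("tip pred px",[ (proj(C,tip)[0]) for C in(S,D)],"obs tip",n((33,28),(185,165)),n((262,418),(215,190),(0,300)))
    print("nest",T((.09,0,.012)))
E
```

```text
A [0.43216743 0.34172309 0.06532388] [np.float64(0.0007505651998347306), np.float64(0.0007505651998346807)]
B [0.61893288 0.30631893 0.07191701] [np.float64(0.0011777073556826028), np.float64(0.001177707355682531)]
[[ 0.5223  0.0872  0.012 ]
 [ 0.6243  0.0912  0.012 ]
 [ 0.6231 -0.1592  0.012 ]
 [ 0.5159 -0.1554  0.012 ]]
side far-left corner [0.52307992 0.08969132 0.012     ]
0.10205303750647082
0.250375458963537
0.10719113174926745
0.24272753479853945
1 [ 0.57100854 -0.05402832  1.55173134] 0.02303090828903618 [ 0.1065  0.0026 -0.1055  0.0008 -0.109   0.0012  0.1081 -0.0047]
tip pred px [array([191.63742652, 170.70700906]), array([275.89649136, 221.10916359])] obs tip (192.875, 171.625) (280.125, 219.125)
nest [0.57272428 0.03595533 0.012     ]
-1 [ 0.57113372 -0.05403031  1.5579914 ] 3.2882774780327834e-05 [-0.0043  0.0044  0.0037 -0.0009  0.0017 -0.0005 -0.0011 -0.0029]
tip pred px [array([191.67511573, 170.91122672]), array([276.2092204, 221.0021421])] obs tip (192.875, 171.625) (280.125, 219.125)
nest [0.57228613 0.03596231 0.012     ]
```

step_arm(moves=[[0, 358, -261, 40, 0, 0, -1.14], [0, 358, -261, 40, 0, 0, -1.14], [0, 358, -261, 40, 0, 0, -1.14], [0, 358, -261, 40, 0, 0, -1.14], [0, 358, -261, 40, 0, 0, -1.14], [0, 358, -261, 40, 0, 0, -1.14], [0, 358, -261, 40, 0, 0, -1.14], [0, 358, -261, 40, 0, 0, -1.14], [0, 358, -261, 40, 0, 0, -1.14], [0, 358, -261, 40, 0, 0, -1.14]], grip_force=40)

```text
clock: 1.15
position: [0.6244, 0.2996, 0.2709]
ee_rot: [0.711, 0.703, -0.001, 0.002]
ft_force: [0.2, -1.6, -0.4]
grip_width: 1.001
grasp_force: 0.0
```

step_arm(moves=[[0, 0, 0, 0, 0, 0, 0], [0, 0, 0, 0, 0, 0, 0]])

```text
clock: 1.35
position: [0.6186, 0.3079, 0.2709]
ee_rot: [0.707, 0.707, -0.0, -0.001]
ft_force: [0.0, -0.0, -0.7]
grip_width: 0.999
grasp_force: 0.0
```

Run:
```python
from h import *
o=manip.get_obs();c=manip.camera("wrist");pickle.dump((o,c),open("c1.pkl","wb"))
print(o["position"],o["ee_rot"],o["joint_pos"].round(2))
cv2.imwrite("pics/w1.png",cv2.resize(c["image"],(768,576),interpolation=cv2.INTER_CUBIC))
```

```text
[0.61861364 0.30791622 0.27089613] [ 7.06846071e-01  7.07367168e-01 -1.88950084e-04 -5.34321017e-04] [-0.72  0.47  0.3   1.21 -0.14  1.48 -0.44]
```

View pics/w1.png

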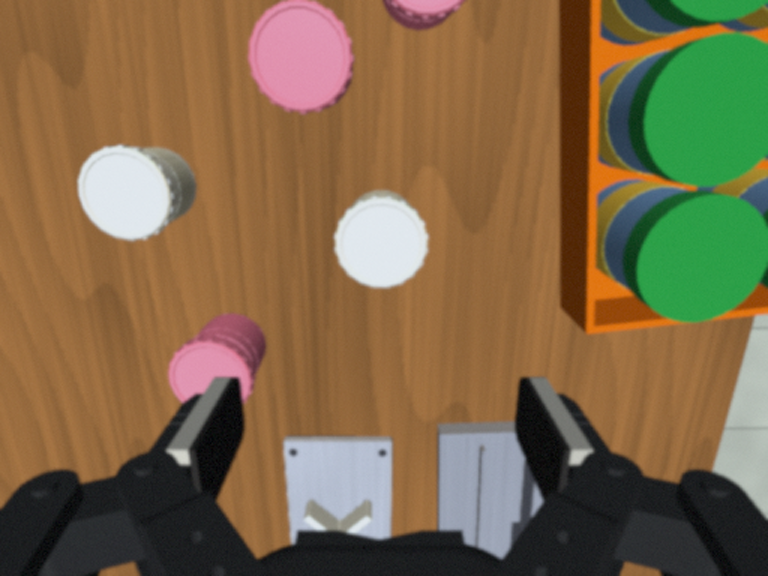

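Wrist view: the proud tub's lid centre is at (381,241). The press plate's front corners are at (285,438) and (392,438), screws at (293,452) and (382,452), and the V stop's arms run from (307,505) and (370,503) to about (340,530).

Run:
```python
from h import *
o,c=pickle.load(open("c1.pkl","rb"));o0,d=pickle.load(open("c0.pkl","rb"))
P=(o["position"],o["ee_rot"])
n=lambda p:((p[0]+.5)/1.5-.5,(p[1]+.5)/1.5-.5)
r=ray(c,n((381.3,241)),P)
print("lid",atz(r,.071))
print(tri([r,ray(d["scene"],(290+193.5/4-.5,145+193.5/4-.5)),ray(d["side"],(150+302.5/4-.5,130+80.5/4-.5))]))
for p in((285,438),(392,438),(293,452),(382,452)):print(p,atz(ray(c,n(p),P),.012))
for p in((307,503),(370,501),(340,524)):print(p,atz(ray(c,n(p),P),.036))
print("pink",atz(ray(c,n((210,373)),P),.071),atz(ray(c,n((301,55)),P),.071))
```

```text
lid [0.61956202 0.30792795 0.071     ]
(array([0.61908587, 0.30723154, 0.07106247]), [np.float64(0.0008401799768559476), np.float64(0.0013893295882962309), np.float64(0.0012909860055595177)])
(285, 438) [0.52415879 0.09259933 0.012     ]
(392, 438) [0.63096484 0.09288263 0.012     ]
(293, 452) [0.53116862 0.07582693 0.012     ]
(382, 452) [0.62104071 0.07608279 0.012     ]
(307, 503) [0.5466505  0.03369973 0.036     ]
(370, 501) [0.60916291 0.03640552 0.036     ]
(340, 524) [0.57868939 0.00710857 0.036     ]
pink [0.48099078 0.19837546 0.071     ] [0.56668452 0.43270665 0.071     ]
```

step_arm(moves=[[0, 1, 0, -50, 0, 0, 0], [0, 1, 0, -100, 0, 0, 0], [0, 1, 0, -140, 0, 0, 0], [0, 1, 0, -180, 0, 0, 0], [0, 1, 0, -215, 0, 0, 0], [0, 1, 0, -240, 0, 0, 0], [0, 1, 0, -254, 0, 0, 0], [0, 1, 0, -254, 0, 0, 0], [0, 1, 0, -254, 0, 0, 0]])

```text
clock: 2.3
position: [0.6209, 0.3075, 0.0187]
ee_rot: [0.707, 0.707, 0.001, 0.0]
ft_force: [0.8, 1.0, -0.1]
grip_width: 0.999
grasp_force: 0.0
```

step_arm(moves=[[0.4, 0, 0, 0, 0, 0, 0], [0.4, 0, 0, 0, 0, 0, 0], [0.4, 0, 0, 0, 0, 0, 0], [0.4, 0, 0, 0, 0, 0, 0], [0.4, 0, 0, 0, 0, 0, 0]], grip_force=30)

```text
clock: 2.8
position: [0.6215, 0.3073, 0.0195]
ee_rot: [0.707, 0.707, 0.001, 0.0]
ft_force: [-2.1, -0.5, 4.7]
grip_width: 0.784
grasp_force: 32.3
```

step_arm(moves=[[0.4, 0, 0, 20, 0, 0, 0], [0.4, 0, 0, 50, 0, 0, 0], [0.4, 0, 0, 80, 0, 0, 0], [0.4, -10, -30, 100, 0, 0, 0], [0.4, -25, -70, 100, 0, 0, 0], [0.4, -44, -110, 100, 0, 0, 0], [0.4, -44, -130, 100, 0, 0, 0], [0.4, -44, -130, 100, 0, 0, 0], [0.4, -44, -130, 100, 0, 0, 0]])

```text
clock: 3.7
position: [0.577, 0.1769, 0.1184]
ee_rot: [0.708, 0.707, 0.001, 0.0]
ft_force: [-0.4, 1.1, -0.3]
grip_width: 0.777
grasp_force: 34.3
```

Run:
```python
from h import *
o=manip.get_obs();d={n:manip.camera(n) for n in("wrist","scene","side")};pickle.dump((o,d),open("c2.pkl","wb"))
print(o["position"],o["ee_rot"],o["grip_width"],o["ft_force"])
can=np.zeros((600,800,3),np.uint8)
can[:384,:512]=d["wrist"]["image"]
for i,n in enumerate(("scene","side")):
    u,v=proj(d[n],o["position"])[0].astype(int)
    a=d[n]["image"][max(v-50,0):v+50,max(u-36,0):u+36];a=cv2.resize(a,(216*288//288*4//3,400)) if False else cv2.resize(a,(216,300))
    can[300*i:300*i+300,560:776]=a;print(n,u,v)
cv2.imwrite("pics/w2.png",can)
```

```text
[0.5769666  0.17685149 0.11839035] [7.07694113e-01 7.06518348e-01 9.25232710e-04 1.03228320e-04] 0.7771499136455059 [-0.39206703  1.09802518 -0.33667772]
scene 299 182
side 227 169
```

View pics/w2.png

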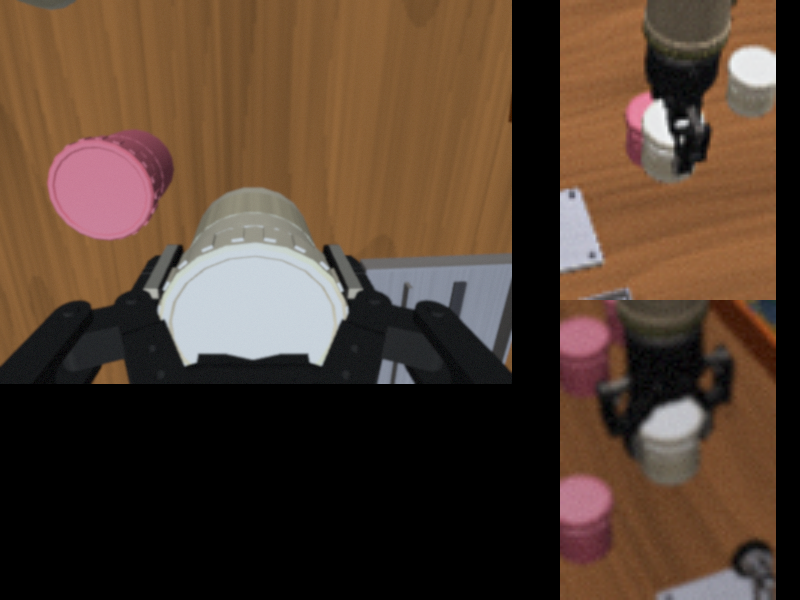

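Tub is held upright (lid centre about (253,310) in the wrist frame), pads high on the body near the skirt. I'll set it down about 25 mm in front of the V, release, and push it in low with tilted, closed fingers.

step_arm(moves=[[0.4, 0, -30, 0, 0, 0, 0], [0.4, 0, -65, -10, 0, 0, 0], [0.4, 0, -100, -30, 0, 0, 0], [0.4, 0, -115, -55, 0, 0, 0], [0.4, 0, -115, -75, 0, 0, 0], [0.4, 0, -115, -82, 0, 0, 0], [0.4, 0, -115, -85, 0, 0, 0], [0.4, 0, -115, -87, 0, 0, 0], [0.4, 0, -115, -87, 0, 0, 0]])

```text
clock: 4.75
position: [0.5773, 0.0627, 0.0316]
ee_rot: [0.707, 0.707, 0.001, 0.0]
ft_force: [0.2, -0.3, -0.2]
grip_width: 0.782
grasp_force: 34.4
```

step_arm(moves=[[0.4, 0, 0, -1, 0, 0, 0], [0.4, 0, 0, -1.5, 0, 0, 0], [0.4, 0, 0, -1.5, 0, 0, 0]])

```text
clock: 5.05
position: [0.5775, 0.0627, 0.0314]
ee_rot: [0.707, 0.707, 0.001, 0.0]
ft_force: [-8.7, 0.2, 18.5]
grip_width: 0.779
grasp_force: 34.3
```

step_arm(moves=[[0.4, 0, 0, 0.8, 0, 0, 0], [0, 0, 0, 1, 0, 0, 0], [0, 0, 0, 1, 0, 0, 0], [0, 0, 0, 1, 0, 0, 0], [0, 0, 0, 1, 0, 0, 0]])

```text
clock: 5.55
position: [0.5766, 0.0617, 0.0298]
ee_rot: [0.707, 0.707, 0.0, 0.0]
ft_force: [0.8, 0.3, -0.2]
grip_width: 0.997
grasp_force: 0.0
```

step_arm(moves=[[0, 0, 0, 25, 0, 0, 0], [0, 0, 5, 60, 0, 0, 0], [0, 0, 15, 100, 0, 0, 0], [0, 0, 40, 120, 0, 0, 0], [0.5, 0, 70, 130, 0, 0, 0], [1, 0, 100, 130, 0, 0, 0], [1, 0, 100, 130, 0, 0, 0], [1, 0, 100, 130, 0, 0, 0]])

```text
clock: 6.35
position: [0.5763, 0.1621, 0.1595]
ee_rot: [0.707, 0.707, -0.0, 0.0]
ft_force: [-0.9, 0.2, 0.4]
grip_width: 0.332
grasp_force: 0.0
```

Run:
```python
from h import *
o=manip.get_obs();d={n:manip.camera(n) for n in("wrist","scene","side")};pickle.dump((o,d),open("c3.pkl","wb"))
print(o["position"],o["ee_rot"],o["grip_width"],o["ft_force"])
can=np.zeros((600,800,3),np.uint8)
f=lambda n,x,y,w,h,s:cv2.resize(d[n]["image"][y:y+h,x:x+w],None,fx=s,fy=s,interpolation=cv2.INTER_CUBIC)
can[:288,:384]=cv2.resize(d["wrist"]["image"],(384,288))
can[300:,:400]=f("side",205,170,100,75,4);can[300:,400:]=f("scene",190,145,100,75,4)
cv2.imwrite("pics/w3.png",can)
```

```text
[0.57631416 0.16210547 0.15952119] [ 7.06960651e-01  7.07252829e-01 -2.71986954e-04  9.97618620e-06] 0.3316174571696856 [-0.87630514  0.22376042  0.41358762]
```

View pics/w3.png

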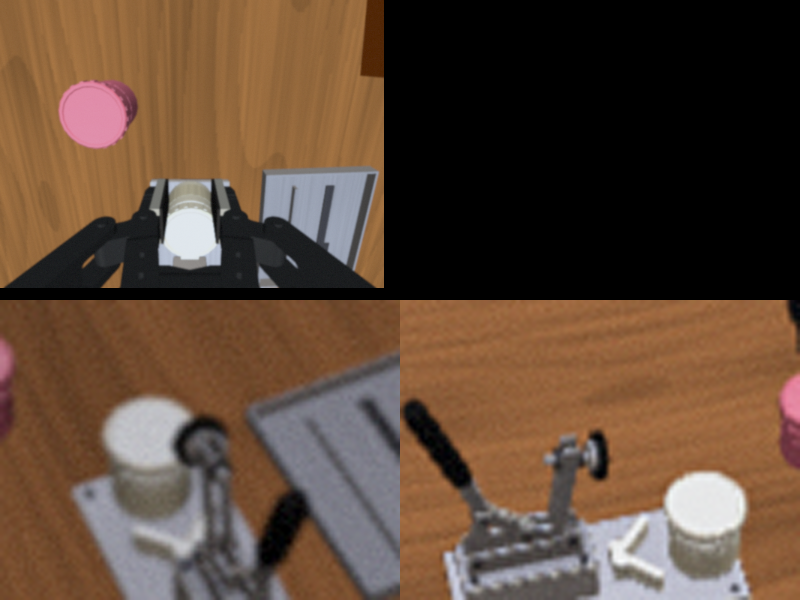

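Tub stands upright on the plate with its neck visible (lid proud): scene crop lid (705,500), in front of the V at (625,555). Now the low push from the front.

step_arm(moves=[[1, 1, 0, 0, -0.15, 0, 0], [1, 1, 0, -20, -0.28, 0, 0], [1, 1, 0, -50, -0.4, 0, 0], [1, 1, -10, -85, -0.4, 0, 0], [1, 1, -20, -115, -0.4, 0, 0], [1, 1, -34, -126, -0.4, 0, 0], [1, 1, -34, -126, -0.4, 0, 0], [1, 1, -34, -126, -0.4, 0, 0]])

```text
clock: 7.3
position: [0.578, 0.1272, 0.0345]
ee_rot: [0.694, 0.692, -0.14, 0.141]
ft_force: [0.6, -0.2, 0.1]
grip_width: -0.002
grasp_force: 0.0
```

step_arm(moves=[[1, 0, -6, 0, 0, 0, 0], [1, 0, -12, 0, 0, 0, 0], [1, 0, -18, 0, 0, 0, 0], [1, 0, -24, 0, 0, 0, 0], [1, 0, -28, 0, 0, 0, 0], [1, 0, -32, 0, 0, 0, 0], [1, 0, -34, 0, 0, 0, 0], [1, 0, -34, 0, 0, 0, 0]])

```text
clock: 8.1
position: [0.5776, 0.0934, 0.0339]
ee_rot: [0.693, 0.693, -0.14, 0.141]
ft_force: [-0.3, 0.4, -0.0]
grip_width: -0.003
grasp_force: 0.0
```

step_arm(moves=[[1, 0, -2, 0, 0, 0, 0], [1, 0, -4, 0, 0, 0, 0], [1, 0, -6, 0, 0, 0, 0], [1, 0, -8, 0, 0, 0, 0], [1, 0, -9, 0, 0, 0, 0], [1, 0, -10, 0, 0, 0, 0], [1, 0, -10, 0, 0, 0, 0]])

```text
clock: 8.8
position: [0.5775, 0.0834, 0.0338]
ee_rot: [0.693, 0.693, -0.14, 0.141]
ft_force: [0.1, -0.3, -0.1]
grip_width: 0.002
grasp_force: 0.2
```

step_arm(moves=[[1, 0, -1, 0, 0, 0, 0], [1, 0, -2, 0, 0, 0, 0], [1, 0, -3, 0, 0, 0, 0], [1, 0, -4, 0, 0, 0, 0], [1, 0, -4, 0, 0, 0, 0]])

```text
clock: 9.3
position: [0.5775, 0.0794, 0.0338]
ee_rot: [0.693, 0.693, -0.14, 0.141]
ft_force: [0.7, 0.2, 0.1]
grip_width: -0.002
grasp_force: 0.2
```

step_arm(moves=[[1, 0, -1, 0, 0, 0, 0], [1, 0, -2, 0, 0, 0, 0], [1, 0, -3, 0, 0, 0, 0], [1, 0, -3, 0, 0, 0, 0]])

```text
clock: 9.7
position: [0.5776, 0.0764, 0.0339]
ee_rot: [0.693, 0.693, -0.14, 0.141]
ft_force: [0.5, 0.1, 0.7]
grip_width: -0.001
grasp_force: 0.2
```

Run:
```python
from h import *
o=manip.get_obs();d={n:manip.camera(n) for n in("wrist","scene","side")};pickle.dump((o,d),open("c4.pkl","wb"))
print(o["position"],o["ft_force"])
can=np.zeros((600,800,3),np.uint8)
f=lambda n,x,y,w,h,s:cv2.resize(d[n]["image"][y:y+h,x:x+w],None,fx=s,fy=s,interpolation=cv2.INTER_CUBIC)
can[:288,:384]=cv2.resize(d["wrist"]["image"],(384,288))
can[300:,:400]=f("side",205,170,100,75,4);can[300:,400:]=f("scene",190,145,100,75,4)
cv2.imwrite("pics/w4.png",can)
```

```text
[0.57756    0.07639169 0.03386949] [0.46754146 0.14622226 0.70634817]
```

View pics/w4.png

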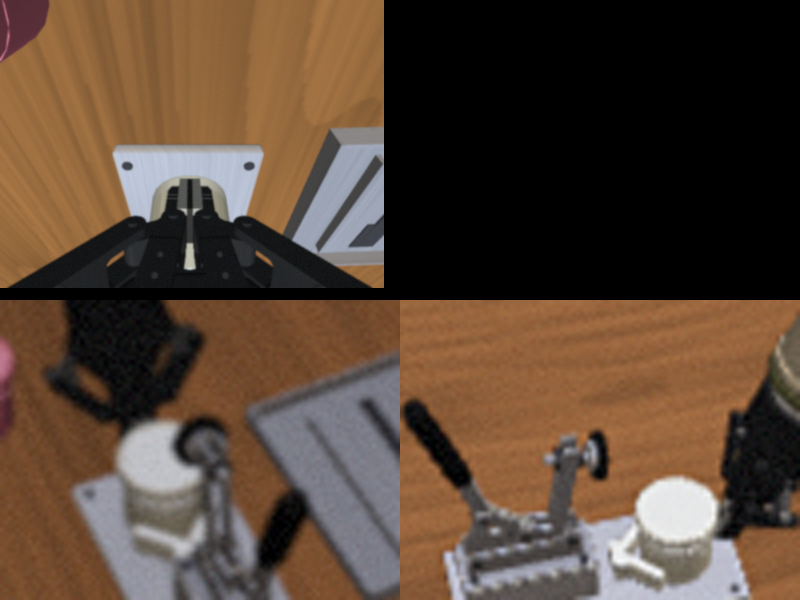

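The tub is being pushed (scene crop lid now (676,510)) and is nearly at the V. I'll continue until the force rises.

step_arm(moves=[[1, 0, -1, 0, 0, 0, 0], [1, 0, -2, 0, 0, 0, 0], [1, 0, -3, 0, 0, 0, 0], [1, 0, -3, 0, 0, 0, 0]])

```text
clock: 10.25
position: [0.5774, 0.0745, 0.0338]
ee_rot: [0.693, 0.693, -0.14, 0.14]
ft_force: [-1.6, 5.0, 1.0]
grip_width: 0.001
grasp_force: 2.2
```

step_arm(moves=[[1, 0, -1, 0, 0, 0, 0], [1, 0, -1.5, 0, 0, 0, 0], [1, 0, -2, 0, 0, 0, 0]])

```text
clock: 10.55
position: [0.5774, 0.0741, 0.0337]
ee_rot: [0.693, 0.694, -0.139, 0.14]
ft_force: [-2.9, 9.7, 3.9]
grip_width: -0.001
grasp_force: 5.1
```

step_arm(moves=[[1, 0, 10, 0, 0, 0, 0], [1, 0, 30, 5, 0, 0, 0], [1, 0, 60, 30, 0, 0, 0], [1, 0, 90, 70, 0.1, 0, 0], [1, 0, 100, 120, 0.25, 0, 0], [0.6, 0, 100, 160, 0.4, 0, 0], [0.4, 0, 100, 180, 0.4, 0, 0], [0.4, 0, 100, 180, 0.4, 0, 0], [0.4, 0, 100, 180, 0.4, 0, 0]])

```text
clock: 11.45
position: [0.5773, 0.1726, 0.2139]
ee_rot: [0.707, 0.707, -0.0, 0.0]
ft_force: [-0.6, -0.7, -1.0]
grip_width: 0.601
grasp_force: 0.0
```

Run:
```python
from h import *
o=manip.get_obs();d={n:manip.camera(n) for n in("wrist","scene","side")};pickle.dump((o,d),open("c5.pkl","wb"))
print(o["position"],o["ee_rot"],o["ft_force"])
can=np.zeros((600,800,3),np.uint8)
f=lambda n,x,y,w,h,s:cv2.resize(d[n]["image"][y:y+h,x:x+w],None,fx=s,fy=s,interpolation=cv2.INTER_CUBIC)
can[:300,:400]=f("wrist",160,234,200,150,2)
can[300:,:400]=f("side",205,170,100,75,4);can[300:,400:]=f("scene",190,145,100,75,4)
can[:300,400:]=f("side",230,180,80,60,5)
cv2.imwrite("pics/w5.png",can)
```

```text
[0.57734764 0.1726161  0.21390196] [ 7.07102969e-01  7.07110592e-01 -3.80461587e-05  2.48888744e-05] [-0.63137901 -0.72208542 -1.00159147]
```

View pics/w5.png

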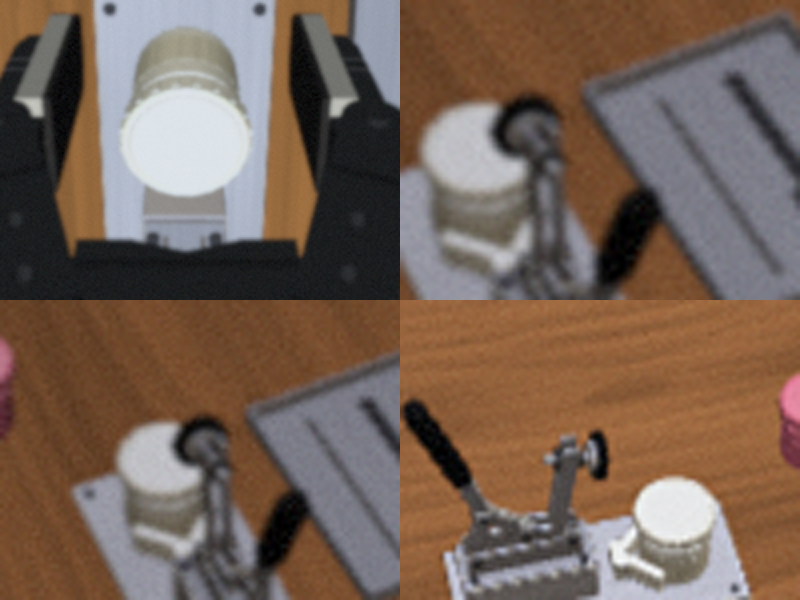

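The tub sits against both V faces (wrist crop lid centre (186,141), screws (110,9)/(260,9), so it is centred). The handle sleeve's end is at scene crop (412,408) and side crop (299,495). Next I'll measure the handle.

Run:
```python
from h import *
o,d=pickle.load(open("c5.pkl","rb"));S,D,w=d["scene"],d["side"],d["wrist"]
P=(o["position"],o["ee_rot"])
n=lambda p,off,c0,s=4:(off[0]+(p[0]-c0[0]+.5)/s-.5,off[1]+(p[1]-c0[1]+.5)/s-.5)
nw=lambda p:n(p,(160,234),(0,0),2)
print("lid w",atz(ray(w,nw((186,141)),P),.083),"screws",atz(ray(w,nw((110,9)),P),.012),atz(ray(w,nw((260,9)),P),.012))
s=lambda p:ray(S,n(p,(190,145),(400,300)));t=lambda p:ray(D,n(p,(205,170),(0,300)))
print("lid",tri([s((675,510)),t((162,456))]))
print("tip",tri([s((412,409)),t((300,494))]))
print("sleeve lower end",tri([s((462,480)),t((267,562))]))
# predicted sleeve points for press pose
for x0,y0,yaw in((.576,-.0535,1.565),):
    c,sn=np.cos(yaw),np.sin(yaw)
    for P3 in((-.111,0,.269),(-.101,0,.239),(-.080,0,.174),(.09,0,.083)):
        q=np.array([x0+c*P3[0],y0+sn*P3[0],P3[2]])
        a=proj(S,q)[0];b=proj(D,q)[0]
        print(q.round(4),(a-[190,145])*4+[401.5,301.5],(b-[205,170])*4+[1.5,301.5])
```

```text
lid w [0.57707795 0.03656408 0.083     ] screws [0.53131309 0.07609376 0.012     ] [0.62173191 0.07609198 0.012     ]
lid (array([0.57598442, 0.03714231, 0.08384982]), [np.float64(0.00038368136473460154), np.float64(0.0003836813647346643)])
tip (array([ 0.57891156, -0.16334901,  0.27392925]), [np.float64(0.0004938513941251367), np.float64(0.0004938513941250694)])
sleeve lower end (array([ 0.57365026, -0.13587733,  0.17416607]), [np.float64(0.0013695336117209962), np.float64(0.0013695336117209472)])
[ 0.5754 -0.1645  0.269 ] [410.06582133 410.62730975] [294.48044025 501.81895879]
[ 0.5754 -0.1545  0.239 ] [428.16206202 434.28920564] [285.01722263 519.93486631]
[ 0.5755 -0.1335  0.174 ] [464.20637735 482.62549448] [266.50057876 556.96597129]
[0.5765 0.0365 0.083 ] [674.7177311  510.91641866] [163.39171391 457.49966438]
```

step_arm(moves=[[0.4, 0, 0, 50, 0, 0, 0], [0.4, 0, -10, 95, 0, 0, 0], [0.4, 0, -55, 110, 0, 0, 0], [0.4, 0, -105, 110, 0, 0, 0], [0.4, 0, -155, 110, 0, 0, 0], [0.4, 0, -205, 110, 0, 0, 0], [0.4, 0, -255, 110, 0, 0, 0], [0.4, 0, -300, 110, 0, 0, 0], [0.4, 0, -327, 110, 0, 0, 0], [0.4, 0, -327, 110, 0, 0, 0]])

```text
clock: 12.6
position: [0.5764, -0.1599, 0.3227]
ee_rot: [0.71, 0.705, -0.002, -0.0]
ft_force: [0.4, -0.2, 0.3]
grip_width: 0.6
grasp_force: 0.0
```

step_arm(moves=[[0.4, 0, 0, -20, 0, 0, 0], [0.4, 0, 0, -50, 0, 0, 0], [0.4, 0, 0, -80, 0, 0, 0], [0.4, 0, 0, -100, 0, 0, 0], [0.4, 0, 0, -104, 0, 0, 0], [0.4, 0, 0, -104, 0, 0, 0]])

```text
clock: 13.2
position: [0.5775, -0.1543, 0.2192]
ee_rot: [0.707, 0.707, -0.001, -0.001]
ft_force: [0.7, -0.1, 0.9]
grip_width: 0.6
grasp_force: 0.0
```

Run:
```python
from h import *
o=manip.get_obs();d={n:manip.camera(n) for n in("scene","side")}
print(o["position"],o["ee_rot"],o["ft_force"],o["joint_pos"].round(2))
can=np.zeros((600,800,3),np.uint8)
f=lambda n,x,y,w,h,s:cv2.resize(d[n]["image"][y:y+h,x:x+w],None,fx=s,fy=s,interpolation=cv2.INTER_CUBIC)
can[:300,:400]=f("side",240,170,100,75,4);can[:300,400:]=f("scene",155,135,100,75,4)
cv2.imwrite("pics/w6.png",can[:300])
```

```text
[ 0.57748313 -0.15428562  0.21915732] [ 7.06986979e-01  7.07225970e-01 -6.20795729e-04 -6.72773327e-04] [ 0.65061495 -0.07208761  0.87988818] [-0.23  0.3   0.51  1.58 -0.15  1.31  0.3 ]
```

View pics/w6.png

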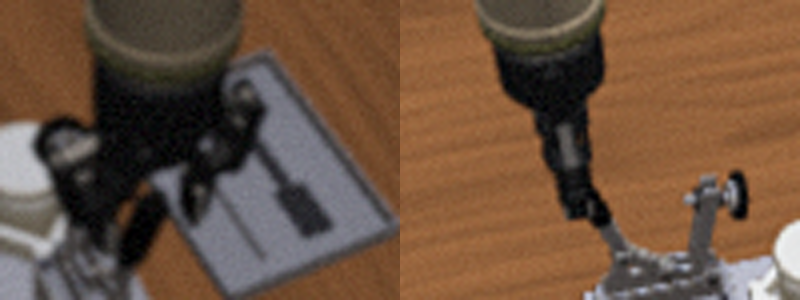

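The sleeve (side crop (145,225)) lies between the two fingers (95,205) and (200,195). Close gently.

step_arm(moves=[[0.85, 0, 0, 0, 0, 0, 0], [0.85, 0, 0, 0, 0, 0, 0], [0.85, 0, 0, 0, 0, 0, 0], [0.85, 0, 0, 0, 0, 0, 0], [0.85, 0, 0, 0, 0, 0, 0]], grip_force=20)

```text
clock: 13.8
position: [0.576, -0.1561, 0.2207]
ee_rot: [0.708, 0.706, -0.001, -0.001]
ft_force: [-12.1, 1.1, 8.6]
grip_width: 0.229
grasp_force: 25.0
```

step_arm(moves=[[0.85, -1.5, -3, -0.5, 0, 0, 0], [0.85, -1.5, -7, -2, 0, 0, 0], [0.85, -1.5, -11, -3.5, 0, 0, 0]])

```text
clock: 14.1
position: [0.5759, -0.1662, 0.2177]
ee_rot: [0.707, 0.707, 0.001, -0.0]
ft_force: [-6.4, 2.6, 8.2]
grip_width: 0.231
grasp_force: 25.1
```

step_arm(moves=[[0.85, -1, -4, -1, 0, 0, 0], [0.85, -1, -8, -2.5, 0, 0, 0], [0.85, -1, -11, -4, 0, 0, 0], [0.85, -1, -16, -7, 0, 0, 0], [0.85, -1, -21, -11, 0, 0, 0], [0.85, -1, -26, -16, 0, 0, 0]])

```text
clock: 14.7
position: [0.5758, -0.1937, 0.2021]
ee_rot: [0.708, 0.707, 0.001, 0.002]
ft_force: [-1.5, -0.8, 9.7]
grip_width: 0.233
grasp_force: 25.2
```

step_arm(moves=[[0.85, 0, -4, -4, 0, 0, 0], [0.85, 0, -8, -9, 0, 0, 0], [0.85, 0, -11, -13, 0, 0, 0], [0.85, 0, -13, -17, 0, 0, 0], [0.85, 0, -14.5, -23, 0, 0, 0], [0.85, 0, -15.5, -29, 0, 0, 0], [0.85, 0, -16, -35, 0, 0, 0]])

```text
clock: 15.4
position: [0.5757, -0.21, 0.1659]
ee_rot: [0.708, 0.706, 0.0, 0.002]
ft_force: [2.7, -3.9, 3.2]
grip_width: 0.233
grasp_force: 23.5
```

step_arm(moves=[[0.85, 0, 0, -6, 0, 0, 0], [0.85, 0, 0, -12, 0, 0, 0], [0.85, 0, 0, -18, 0, 0, 0], [0.85, 0, 0, -24, 0, 0, 0], [0.85, 0, 0, -29, 0, 0, 0]])

```text
clock: 15.9
position: [0.5757, -0.209, 0.1362]
ee_rot: [0.708, 0.707, 0.0, 0.001]
ft_force: [2.9, -2.6, 4.1]
grip_width: 0.227
grasp_force: 22.6
```

step_arm(moves=[[0.85, 0, 0, -5, 0, 0, 0], [0.85, 0, 0.5, -10, 0, 0, 0], [0.85, 0, 1, -14, 0, 0, 0]])

```text
clock: 16.2
position: [0.5758, -0.2086, 0.1238]
ee_rot: [0.708, 0.706, 0.0, 0.001]
ft_force: [-2.4, -2.9, 14.6]
grip_width: 0.23
grasp_force: 24.3
```

step_arm(moves=[[0.85, 0, 0.5, -5, 0, 0, 0], [0.85, 0, 1, -10, 0, 0, 0], [0.85, 0, 1.5, -15, 0, 0, 0]])

```text
clock: 16.5
position: [0.5758, -0.2071, 0.1086]
ee_rot: [0.708, 0.706, 0.0, 0.001]
ft_force: [0.4, -2.7, 9.6]
grip_width: 0.228
grasp_force: 23.9
```

step_arm(moves=[[0.85, 0, 0.5, -5, 0, 0, 0], [0.85, 0, 1, -10, 0, 0, 0], [0.85, 0, 1, -15, 0, 0, 0]])

```text
clock: 16.8
position: [0.5758, -0.2056, 0.093]
ee_rot: [0.708, 0.707, 0.0, 0.001]
ft_force: [2.1, -2.1, 5.5]
grip_width: 0.233
grasp_force: 23.6
```

step_arm(moves=[[0.85, 0, 0, -5, 0, 0, 0], [0.85, 0, 0.5, -10, 0, 0, 0], [0.85, 0, 1, -15, 0, 0, 0], [0.85, 0, 1.5, -19, 0, 0, 0]])

```text
clock: 17.2
position: [0.5756, -0.2028, 0.0726]
ee_rot: [0.707, 0.707, 0.0, 0.0]
ft_force: [7.6, -1.4, -3.4]
grip_width: 0.231
grasp_force: 22.5
```

step_arm(moves=[[0.85, 0, 0.5, -2, 0, 0, 0], [0.85, 0, 0.5, -4, 0, 0, 0]])

```text
clock: 17.4
position: [0.5757, -0.202, 0.0684]
ee_rot: [0.707, 0.707, 0.0, 0.0]
ft_force: [7.6, 0.2, -4.9]
grip_width: 0.227
grasp_force: 22.3
```

step_arm(moves=[[0.85, 0, 0, -1, 0, 0, 0], [0.85, 0, 0, -2, 0, 0, 0], [0.85, 0, 0, -2, 0, 0, 0]])

```text
clock: 17.7
position: [0.5756, -0.2016, 0.0661]
ee_rot: [0.707, 0.707, 0.0, -0.0]
ft_force: [9.1, 0.7, -7.3]
grip_width: 0.23
grasp_force: 22.1
```

step_arm(moves=[[0.85, 0, 0, -1, 0, 0, 0], [0.85, 0, 0, -2, 0, 0, 0], [0.85, 0, 0, -3, 0, 0, 0]])

```text
clock: 18.0
position: [0.5756, -0.2011, 0.0632]
ee_rot: [0.707, 0.707, 0.001, -0.0]
ft_force: [8.2, 1.6, -5.9]
grip_width: 0.228
grasp_force: 22.1
```

step_arm(moves=[[0.85, 0, 0, -1, 0, 0, 0], [0.85, 0, 0, -2, 0, 0, 0], [0.85, 0, 0, -3, 0, 0, 0]])

```text
clock: 18.3
position: [0.5757, -0.2007, 0.0609]
ee_rot: [0.707, 0.707, 0.001, -0.001]
ft_force: [3.2, 4.6, 6.4]
grip_width: 0.232
grasp_force: 23.8
```

step_arm(moves=[[0.85, 0, 0, -1, 0, 0, 0], [0.85, 0, 0, -1.5, 0, 0, 0]])

```text
clock: 18.5
position: [0.5758, -0.2007, 0.0602]
ee_rot: [0.707, 0.707, 0.001, -0.001]
ft_force: [-1.3, 5.7, 12.5]
grip_width: 0.23
grasp_force: 24.7
```

step_arm(moves=[[0.85, 0, 0, 1.5, 0, 0, 0], [0.5, 0, 0, 1.5, 0, 0, 0], [0.5, 0, 0, 1.5, 0, 0, 0], [0.5, 0, 0, 1.5, 0, 0, 0], [0.5, 0, 0, 1.5, 0, 0, 0], [0.5, 0, 0, 1.5, 0, 0, 0], [0.5, 0, 0, 1.5, 0, 0, 0]])

```text
clock: 19.2
position: [0.575, -0.2029, 0.0613]
ee_rot: [0.707, 0.707, -0.0, -0.0]
ft_force: [-0.0, 0.6, 0.7]
grip_width: 0.499
grasp_force: 0.0
```

Run:
```python
from h import *
o=manip.get_obs();d={n:manip.camera(n) for n in("scene","side")}
print(o["position"],o["ft_force"])
can=np.zeros((600,800,3),np.uint8)
f=lambda n,x,y,w,h,s:cv2.resize(d[n]["image"][y:y+h,x:x+w],None,fx=s,fy=s,interpolation=cv2.INTER_CUBIC)
can[:300,:400]=f("side",210,190,100,75,4);can[:300,400:]=f("scene",175,155,100,75,4)
cv2.imwrite("pics/w7.png",can[:300])
```

```text
[ 0.57496852 -0.20291622  0.06125971] [-0.03047042  0.62624587  0.68641139]
```

View pics/w7.png

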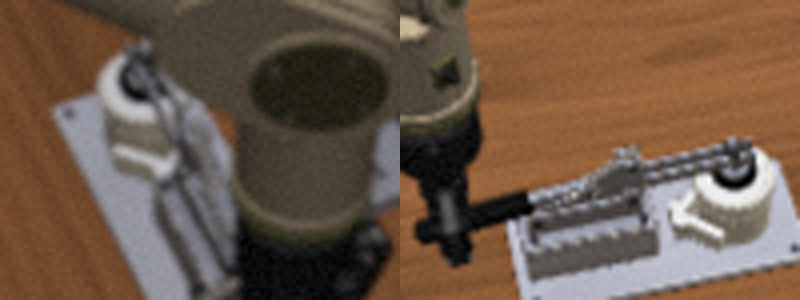

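Scene crop shows the handle level behind the riser and the pad down on the lid at (740,175). Released, the clamp stays locked. Now I'll re-grip and raise it.

step_arm(moves=[[0.85, 0, 0, 0, 0, 0, 0], [0.85, 0, 0, 0, 0, 0, 0], [0.85, 0, 0, 0, 0, 0, 0], [0.85, 0, 0, 0, 0, 0, 0], [0.85, 0, 0, 0, 0, 0, 0]], grip_force=20)

```text
clock: 19.8
position: [0.5757, -0.2028, 0.0615]
ee_rot: [0.707, 0.707, 0.0, 0.001]
ft_force: [5.2, -1.2, -2.5]
grip_width: 0.227
grasp_force: 25.2
```

step_arm(moves=[[0.85, 0, 0, 2, 0, 0, 0], [0.85, 0, 0, 4, 0, 0, 0], [0.85, 0, 0, 6, 0, 0, 0]])

```text
clock: 20.1
position: [0.5756, -0.2036, 0.0668]
ee_rot: [0.708, 0.707, -0.0, 0.001]
ft_force: [9.8, -4.1, -11.2]
grip_width: 0.23
grasp_force: 23.6
```

Moving up with about 11 N, as expected. Continue.

step_arm(moves=[[0.85, 0, -0.5, 4, 0, 0, 0], [0.85, 0, -1, 8, 0, 0, 0], [0.85, 0, -1.5, 12, 0, 0, 0], [0.85, 0, -2, 16, 0, 0, 0]])

```text
clock: 20.5
position: [0.5756, -0.2055, 0.0833]
ee_rot: [0.708, 0.707, 0.0, 0.001]
ft_force: [7.2, -2.7, -5.1]
grip_width: 0.231
grasp_force: 23.8
```

step_arm(moves=[[0.85, 0, -0.5, 5, 0, 0, 0], [0.85, 0, -1, 10, 0, 0, 0], [0.85, 0, -1.5, 16, 0, 0, 0], [0.85, 0, -2, 22, 0, 0, 0], [0.85, 0, -2.5, 28, 0, 0, 0]])

```text
clock: 21.0
position: [0.5756, -0.2074, 0.1121]
ee_rot: [0.707, 0.707, 0.0, 0.001]
ft_force: [6.4, 0.1, -0.4]
grip_width: 0.228
grasp_force: 24.6
```

step_arm(moves=[[0.85, 0, -1, 6, 0, 0, 0], [0.85, 0, -1.5, 12, 0, 0, 0], [0.85, 0, -1.5, 18, 0, 0, 0], [0.85, 0, -2, 25, 0, 0, 0], [0.85, 0, -2, 32, 0, 0, 0], [0.85, 0, -2, 39, 0, 0, 0], [0.85, 0, -2, 46, 0, 0, 0], [0.85, 0, -2, 53, 0, 0, 0]])

```text
clock: 21.8
position: [0.5755, -0.2083, 0.1635]
ee_rot: [0.707, 0.707, 0.0, -0.0]
ft_force: [10.8, 1.0, -11.6]
grip_width: 0.233
grasp_force: 22.5
```

step_arm(moves=[[0.85, 0, 1, 6, 0, 0, 0], [0.85, 0, 3, 12, 0, 0, 0], [0.85, 0, 5, 18, 0, 0, 0], [0.85, 0, 8, 23, 0, 0, 0], [0.85, 0, 12, 29, 0, 0, 0], [0.85, 0, 16, 34, 0, 0, 0]])

```text
clock: 22.4
position: [0.5755, -0.1945, 0.1979]
ee_rot: [0.708, 0.706, -0.0, 0.001]
ft_force: [11.8, -6.4, -10.3]
grip_width: 0.229
grasp_force: 20.8
```

step_arm(moves=[[0.85, 1, 5, 5, 0, 0, 0], [0.85, 1, 11, 9, 0, 0, 0], [0.85, 1, 17, 13, 0, 0, 0], [0.85, 1, 23, 16, 0, 0, 0], [0.85, 1, 29, 18, 0, 0, 0], [0.85, 1, 34, 20, 0, 0, 0]])

```text
clock: 23.0
position: [0.5756, -0.1604, 0.2179]
ee_rot: [0.708, 0.706, -0.001, 0.0]
ft_force: [7.2, -3.7, -6.6]
grip_width: 0.235
grasp_force: 20.1
```

step_arm(moves=[[0.85, 0, 3, 1, 0, 0, 0], [0.85, 0, 6, 1.5, 0, 0, 0], [0.85, 0, 8, 2, 0, 0, 0], [0.85, 0, 8, 2, 0, 0, 0]])

```text
clock: 23.4
position: [0.5757, -0.1522, 0.22]
ee_rot: [0.708, 0.707, -0.001, 0.0]
ft_force: [4.6, -3.3, -3.6]
grip_width: 0.229
grasp_force: 20.6
```

step_arm(moves=[[0.85, 0, 2, 0, 0, 0, 0], [0.85, 0, 4, 0.5, 0, 0, 0], [0.85, 0, 4, 0.5, 0, 0, 0]])

```text
clock: 23.7
position: [0.5757, -0.1484, 0.2207]
ee_rot: [0.708, 0.706, -0.001, 0.0]
ft_force: [4.7, -3.9, -2.6]
grip_width: 0.232
grasp_force: 20.7
```

step_arm(moves=[[0.85, 0, 2, 0, 0, 0, 0], [0.85, 0, 4, 0.5, 0, 0, 0], [0.85, 0, 4, 0.5, 0, 0, 0]])

```text
clock: 24.0
position: [0.5757, -0.146, 0.2211]
ee_rot: [0.708, 0.706, -0.001, 0.001]
ft_force: [6.2, -8.8, -4.9]
grip_width: 0.223
grasp_force: 20.4
```

step_arm(moves=[[0.85, 0, -1, 0, 0, 0, 0], [0.4, 0, -1, 0, 0, 0, 0], [0.4, 0, -1, 0, 0, 0, 0], [0.4, 0, -1, 0, 0, 0, 0], [0.4, 0, -1, 0, 0, 0, 0]])

```text
clock: 24.5
position: [0.5758, -0.1441, 0.2213]
ee_rot: [0.707, 0.707, -0.0, -0.0]
ft_force: [-0.5, -0.4, -0.6]
grip_width: 0.598
grasp_force: 0.0
```

step_arm(moves=[[0.4, 0, -1, 30, 0, 0, 0], [0.4, 0, -1, 70, 0, 0, 0], [0.4, 0, -1, 110, 0, 0, 0], [0.4, -20, -40, 120, 0, 0, 0], [0.4, -40, -80, 120, 0, 0, 0], [0.4, -60, -120, 120, 0, 0, 0], [0.4, -60, -120, 120, 0, 0, 0], [0.4, -60, -120, 120, 0, 0, 0]])

```text
clock: 25.3
position: [0.5154, -0.2652, 0.3415]
ee_rot: [0.708, 0.706, 0.0, -0.0]
ft_force: [0.8, 0.2, 0.6]
grip_width: 0.6
grasp_force: 0.0
```

Run:
```python
from h import *
o=manip.get_obs();d={n:manip.camera(n) for n in("scene","side")}
print(o["position"],o["ft_force"])
can=np.zeros((600,800,3),np.uint8)
f=lambda n,x,y,w,h,s:cv2.resize(d[n]["image"][y:y+h,x:x+w],None,fx=s,fy=s,interpolation=cv2.INTER_CUBIC)
can[300:,:400]=f("side",205,170,100,75,4);can[300:,400:]=f("scene",190,145,100,75,4)
can[:300,:400]=cv2.resize(d["scene"]["image"],(400,300));can[:300,400:]=cv2.resize(d["side"]["image"],(400,300))
cv2.imwrite("pics/w8.png",can)
```

```text
[ 0.51541903 -0.26519001  0.34152107] [0.7698631  0.16481346 0.59237757]
```

View pics/w8.png

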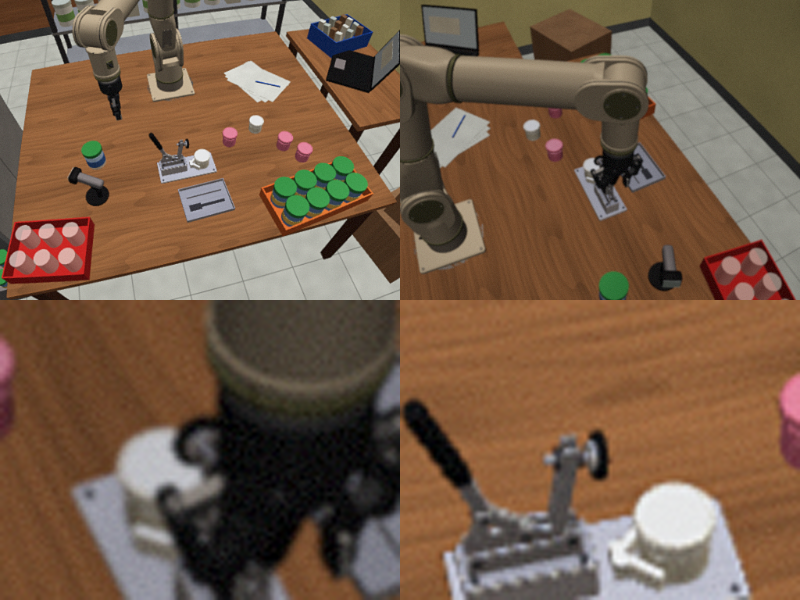

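The clamp stands open as it was at the start (sleeve tip (412,408), pad (598,455)). The tub is in the V with its lid lower (lid centre (675,515), no neck gap), nothing else has moved, and the robot is clear.

```bash
python3 -c "
from workcell import manip
print(manip.hand_in())"
```

```text
the job is handed in; nothing more can be done
None
```

I handed the job in at about 25 s of the 72 s allowed, and no verdict came back; in the last pictures the tub stands closed against the V stop, the clamp is fully open, and the bystanders in view are undisturbed.

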